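# Wipe rail offcuts off a mounting plate

### The arm

A 7-joint arm with a two-finger parallel gripper is mounted at the origin on the work surface. World frame = base frame: x ahead of the robot, y to its left, z up, the work surface at z = 0. Lengths are in m, angles in degrees, forces in N, time in s.
With the tool pointing down it reaches from about 0.4 to 0.85 m from the base axis. Payload 4.4 kg.
Tool frame: the origin (TCP) lies at the very end of the fingers, on their centre line; the grasp point (between the pads) lies 19 mm behind it; z points along the fingers, y is the line along which they close (so a half turn about z gives the same grasp; the last joint's range is limited). The gripper opens to 94 mm and grips with 3 to 60 N. Pads are 16 mm wide; open, the fingers measure 119 mm over their backs; the gripper's body (75 mm by 177 mm) begins 78 mm behind the grasp point.
Start: joints at [-78.77, 36.005, 2.206, 86.941, -1.547, 57.084, -1.146], TCP at [0.168, 0.628, 0.205] pointing down, gripper open.
Joint ranges: [-175.42, 175.42], [-21.48, 121.26], [-71.46, 75.88], [10.55, 141.38], [-63.04, 243.04], [13.31, 113.54], [-168.57, 168.57]. Speed limits (degrees/s): [147.25, 147.25, 180, 180, 180, 180, 180].

### API

Orientations are given as a 3x3 rotation matrix whose columns are the frame's x, y, z axes.
In Python, from plant import robot, imaging, job gives the robot as it stands.
- The arm moves only by the tool step_arm, never from a script. Its argument "motion" is one flat list of numbers, 4 for each row, row after row: the shift along the tool's x, y, z in mm, then the turn about the tool's z in rad. In form: [dx, dy, dz, turn, dx, dy, dz, turn, ...]. A call has 1 to 5 rows; each row shifts and turns the commanded pose from where the row before left it, along the tool's axes as they then stand; what a row does not reach is not made up. A row lasts 1/12 s, in which the tool goes at most 41.7 mm and 7.16 degrees, less where a joint would pass 70% of its speed; a pose out of reach is approached as far as the arm can. A call with a gripper value outside its range is refused whole. "grip" is the opening, from 0 (shut) to 1 (fully open), set as the call begins (left out, the last holds). The fingers move at their own pace and stop on an object; "grip_force" is the grip in N (left out, the last holds). Time passes only in rows, so rows that do not move let the fingers close. It gives the time, the measured TCP pose, the force, the opening and the grip force at its end, in the units of the state.
- robot.get_obs(): the state, without advancing time (a new reading comes with each control period).
- imaging.read_camera(name): name is "side" or "top" or "wrist"; returns the picture (480x640x3 uint8, blue, green, red); there is no depth.
- imaging.camera_params(name): a dict with "K" (3x3 intrinsics, pixels), "k1" (the pictures are not rectified: a ray, as slopes to the right and down, at radius r is drawn at 1 + k1 r^2 times it, then the intrinsics apply), "T" (4x4, takes a point from camera to world coordinates). Camera axes: x right, y down, z forward; pixel columns grow to the right and rows downward; lengths in m; the calibration is good to about 2 mm. A picture is of the moment at which its call begins: read the wrist's pose just before it. camera_params takes no time and is no camera call; for the wrist camera it gives the pose at the moment of the call.
- job.finish_job(): hands the job in; it is judged then, once.
The state is a dict: "clock": time; "q": joint angles; "qvel": joint speeds; "effort": joint torques, N m; "ee_pos": TCP position; "eef_rot": TCP orientation; "force": force on the tool from outside, world axes, zero at the start; "moment": the same for the moment, N m; "opening": opening from 0.0 (shut) to 1.0 (fully open); "grip_force": force on a finger pad.
Only numpy, scipy, OpenCV 4.12 (cv2) and the standard library are available. Lean on these libraries where they do the work, as an engineer would, in place of code of your own. Each camera call takes 0.05 s, during which the arm holds its last target. There are 200 camera calls.

### The job

Take the wooden scraper block with the upright grip and wipe both loose rail offcuts along the mounting plate, over its open edge and into the catch tray there. Move the offcuts with the scraper only, not with the gripper. Then stand the scraper upright on the bench again, beside the plate and tray.

Things in the scene. Friction and masses are not known exactly. Their poses are not given: they have to be found in the camera images.
- plate: fixed cream steel plate on battens, with tray (mm). Origin on the bench, z up, +y = wipe direction. Plate top z 45, x +-130, y -160 to 110 (open edge). Grey cable ducts along both sides, |x| 103-127, 40 tall; terminal blocks y -157 to -111, 44 tall; bare lane between, offcuts at y -20 to 65. Grey steel tray at the open edge: x +-130, y 111 to 231, floor z 4, walls z 52 (by the plate 40)
- scraper_mid (a point): loose wooden scraper, 160 g, upright on the bench: foot 140 (x) x 30 (y) x 20 mm high; centred on it a grip 80 (x) x 24 mm thick (y), top 60 mm above the underside. This point: its centre line, 30 mm above the underside; z up. Same when turned half round. A plain wooden block without grip, 140 x 30 x 40 mm, stands near; the two may swap places
- offcut_a: a piece of bare steel top-hat mounting rail lying on the plate, channel side up, 35 mm (its x) by 22 mm (its y), 7.5 mm high, 20 g, loose; the origin is the centre of its underside, z up; it lies in the -x half of the lane (x -45 to -22 mm of the plate), turned at any angle
- offcut_b: a piece of bare steel top-hat mounting rail lying on the plate, channel side up, 35 mm (its x) by 22 mm (its y), 7.5 mm high, 20 g, loose; the origin is the centre of its underside, z up; it lies in the +x half of the lane (x 22 to 45 mm of the plate), turned at any angle
There are look-alikes about, which are no part of the job. What is shaped like the offcut_a but turquoise or white is not meant.

How it is judged (in metres and radians):
On the way, in this order (a step that is already met when the one before it is completed fails the run):
1. the scraper is set down, foot to the plate, in the lane (z of scraper_mid in the frame of plate between 0.06 and 0.087 m and y of scraper_mid in the frame of plate between -0.12 and 0.11 m and x of scraper_mid in the frame of plate between -0.1 and 0.1 m), for 0.1 s.
2. both offcuts lie in the tray (y of offcut_a in the frame of plate between 0.112 and 0.23 m and x of offcut_a in the frame of plate between -0.128 and 0.128 m and z of each of offcut_a, offcut_b in the frame of plate below 0.035 m and y of offcut_b in the frame of plate between 0.112 and 0.23 m and x of offcut_b in the frame of plate between -0.128 and 0.128 m), for 0.2 s.
At the end, for the whole second after the job is handed in: Both offcuts lie at rest inside the catch tray; the scraper stands at rest on the bench on its foot (its mid point 22 to 38 mm above the bench, within 10 degrees of upright), its mid point outside the outline of plate and tray (all of step 2 and linear speed of each of offcut_a, offcut_b, scraper below 0.02 m/s and height (world z) of scraper_mid between 0.022 and 0.038 m and angle between scraper_mid's own z axis and vertical below 0.175 rad and (x of scraper_mid in the frame of plate below -0.13 m or x of scraper_mid in the frame of plate above 0.13 m or y of scraper_mid in the frame of plate below -0.16 m or y of scraper_mid in the frame of plate above 0.232 m)); the robot touches nothing.
It fails at once if the gripper or arm touches an offcut (contact force between any of the fingers, the arm and offcut_a above 0.5 N or contact force between any of the fingers, the arm and offcut_b above 0.5 N).
It also fails if it takes over 59 s, if anything falls off the work surface, if the arm or the gripper's body presses on something with over 40 N, if the wrist force passes 120 N, or if a joint passes its speed limit or range.

## Working session

There is one attempt and no reset: what is moved stays moved. The work goes in short steps, Python scripts to look and compute and a tool call to move; the robot and the scene stay as the last step left them, time stands still between calls to the robot, and variables do not carry over. Pictures are saved under pics/ and viewed, at most 10 in all, crops included, and the job is handed in when it is done.

Besides the shell and the picture viewer there is one more tool, called after "Call:" as name(argument=value, ...) on one line, values as JSON. step_arm: Moves the arm, as the interface text tells. Its arguments: {"type":"object","properties":{"motion":{"type":"array"},"grip":{"type":"number"},"grip_force":{"type":"number"}},"required":["motion"]}

```bash
mkdir -p pics; ls; python3 - <<'E'
from plant import robot, imaging, job
import cv2,json
o=robot.get_obs()
print(o['clock'],o['ee_pos'],o['eef_rot'],o['opening'])
for n in ['top','side']:
    im=imaging.read_camera(n); cv2.imwrite(f'pics/{n}0.png',im)
    p=imaging.camera_params(n); print(n,p)
E
```

```text
pics
0.0 [0.16802068 0.62725716 0.20459304] [[-9.65932461e-01  2.58793915e-01 -4.36798495e-04]
 [ 2.58794283e-01  9.65930924e-01 -1.72306554e-03]
 [-2.40017030e-05 -1.77740589e-03 -9.99998420e-01]] 0.9974015128335483
top {'K': array([[552.17879652,   0.        , 323.8476118 ],
       [  0.        , 552.17879652, 239.14879162],
       [  0.        ,   0.        ,   1.        ]]), 'k1': -0.04917838249649964, 'T': array([[ 1.56567763e-02, -9.89215977e-01,  1.45624917e-01,
         3.27599301e-01],
       [-9.99877044e-01, -1.53626325e-02,  3.14430832e-03,
        -6.47905424e-03],
       [-8.73217943e-04, -1.45656241e-01, -9.89334876e-01,
         1.02314410e+00],
       [ 0.00000000e+00,  0.00000000e+00,  0.00000000e+00,
         1.00000000e+00]])}
side {'K': array([[589.54488605,   0.        , 319.30887187],
       [  0.        , 589.54488605, 246.32309725],
       [  0.        ,   0.        ,   1.        ]]), 'k1': -0.048115524913570726, 'T': array([[ 0.73392366, -0.46966717,  0.49068199, -0.08407094],
       [-0.67916255, -0.51776037,  0.52025227, -0.61671166],
       [ 0.00971028, -0.71507828, -0.69897694,  0.89428679],
       [ 0.        ,  0.        ,  0.        ,  1.        ]])}
```

View pics/top0.png

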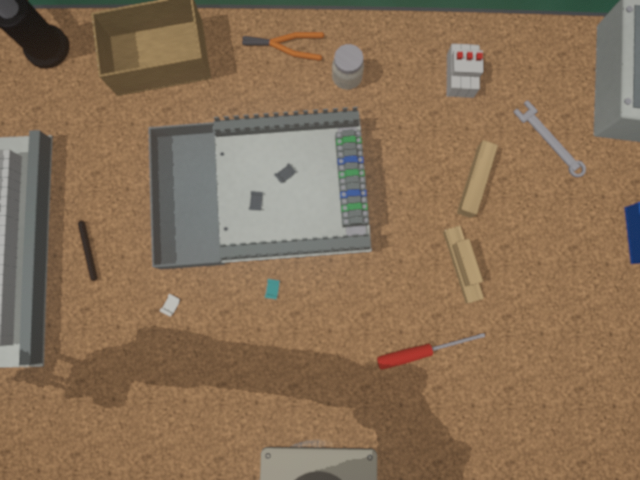

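View pics/side0.png

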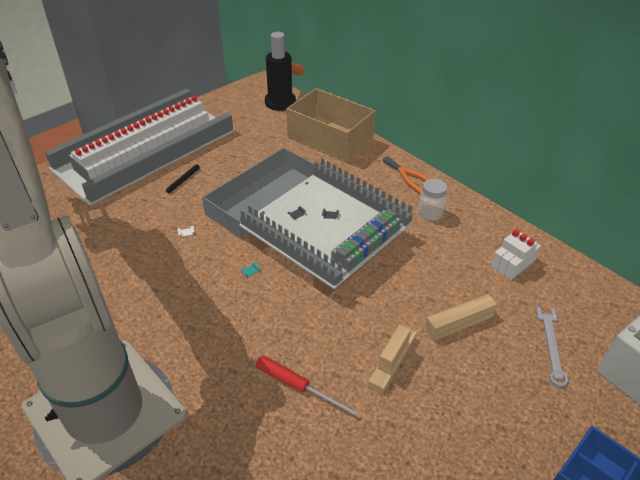

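The top view shows the plate (tray on the left, terminals at ~(350,180)), offcuts at (286,173) and (256,201), and the gripped scraper at ~(465,263). The plain block is at (479,178). The side view agrees.

```bash
cat > h.py <<'E'
import numpy as np, cv2
from plant import robot, imaging, job
def unproj(p,uv,z):
    uv=np.array(uv,float).reshape(-1,1,2)
    n=cv2.undistortPoints(uv,p['K'],np.array([p['k1'],0,0,0.])).reshape(-1,2)
    d=np.c_[n,np.ones(len(n))]@p['T'][:3,:3].T; o=p['T'][:3,3]
    return o+d*((z-o[2])/d[:,2])[:,None]
def proj(p,X):
    T=np.linalg.inv(p['T']); r,_=cv2.Rodrigues(T[:3,:3])
    return cv2.projectPoints(np.array(X,float),r,T[:3,3],p['K'],np.array([p['k1'],0,0,0.]))[0].reshape(-1,2)
E
python3 - <<'E'
from h import *
p=imaging.camera_params('top')
print('tray corners',unproj(p,[(150,127),(155,267)],.052))
print('plate right corners z45',unproj(p,[(371,250)],.045), 'duct top far', unproj(p,[(358,110)],.085))
print('offc',unproj(p,[(286,173),(256,201)],.05))
print('foot ends',unproj(p,[(451,228),(476,299)],.02),'grip ends z60',unproj(p,[(462,240),(475,283)],.06))
im=cv2.imread('pics/top0.png')
a=cv2.resize(im[210:320,420:520],None,fx=4,fy=4,interpolation=cv2.INTER_CUBIC)
b=cv2.resize(im[95:280,140:385],None,fx=3,fy=3,interpolation=cv2.INTER_CUBIC)
c=np.zeros((555,800,3),np.uint8); c[:440,:400]=a
cv2.imwrite('pics/c1.png',b); cv2.imwrite('pics/c2.png',a)
E
```

```text
tray corners [[0.67483561 0.32083079 0.052     ]
 [0.41597699 0.29523684 0.052     ]]
plate right corners z45 [[ 0.45329899 -0.08787613  0.045     ]] duct top far [[ 0.69946469 -0.06076509  0.085     ]]
offc [[0.59112687 0.06720669 0.05      ]
 [0.53840622 0.1199248  0.05      ]]
foot ends [[ 0.49970533 -0.23769531  0.02      ]
 [ 0.36977053 -0.28109934  0.02      ]] grip ends z60 [[ 0.4716406  -0.2476312   0.06      ]
 [ 0.39595132 -0.2690012   0.06      ]]
```

View pics/c1.png

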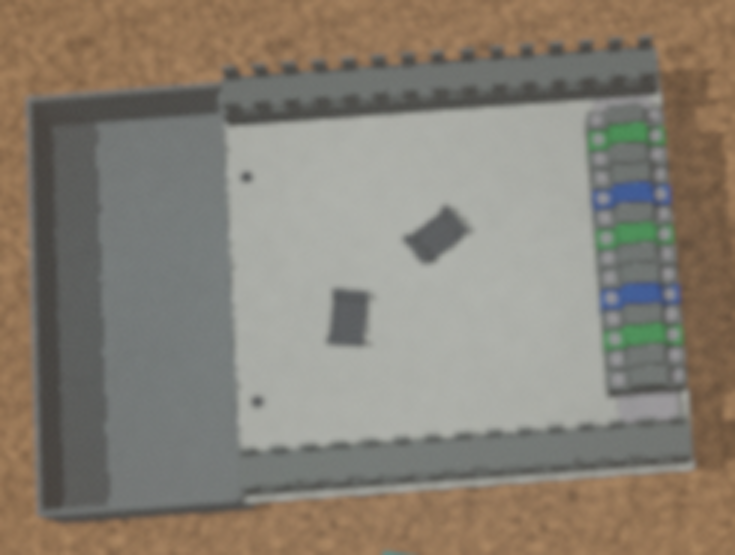

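View pics/c2.png

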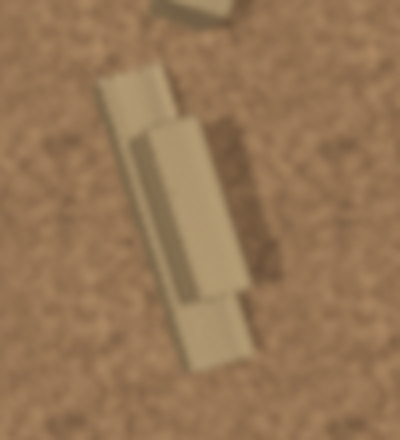

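Crop c1 gives plate/tray corners (28,100), (42,517), (692,467), (243,500). Crop c2 gives the foot corners (97,82), (162,65), (255,352), (190,370). I'll fit poses from these.

```bash
cat >> h.py <<'E'
from scipy.optimize import least_squares
def fit(p,uv,M,x0):
    M=np.array(M,float)
    def W(s):
        c,si=np.cos(s[2]),np.sin(s[2]); return np.c_[s[0]+c*M[:,0]-si*M[:,1],s[1]+si*M[:,0]+c*M[:,1],M[:,2]]
    r=least_squares(lambda s:(proj(p,W(s))-uv).ravel(),x0,x_scale=[.01,.01,.01],loss='soft_l1'); return r.x,(proj(p,W(r.x))-uv).round(1)
def toplate(P,X):
    d=np.array(X)[:2]-P[:2]; c,s=np.cos(P[2]),np.sin(P[2]); return np.array([c*d[0]+s*d[1],-s*d[0]+c*d[1]])
def toworld(P,X):
    c,s=np.cos(P[2]),np.sin(P[2]); return np.array([P[0]+c*X[0]-s*X[1],P[1]+s*X[0]+c*X[1]])
def plan(t,yawy=None,step=38):
    """rows to target TCP t (m), tool-y heading yawy (deg, mod 180)"""
    o=robot.get_obs(); R=np.array(o['eef_rot']); d=np.array(t)-o['ee_pos']
    cur=np.degrees(np.arctan2(R[1,1],R[0,1])); a=0 if yawy is None else ((yawy-cur+90)%180-90)
    n=int(max(np.ceil(np.linalg.norm(d)*1000/step),np.ceil(abs(a)/6.8),1))
    rows=[]
    for i in range(n):   # rotate after shift in each row: axes before the row's turn
        th=np.radians(a*i/n); Rz=np.array([[np.cos(th),-np.sin(th),0],[np.sin(th),np.cos(th),0],[0,0,1]])
        v=(Rz@R).T@d*1000/n; rows.append([*v.round(0),round(-np.radians(a)/n,3)])
    print('pos',o['ee_pos'].round(4),'yaw',cur.round(1),'F',np.round(o['force'],1),'d',(d*1000).round(1),'turn',round(a,1),'n',n)
    for i in range(0,n,5): print([float(x) for r in rows[i:i+5] for x in r])
E
python3 - <<'E'
from h import *
p=imaging.camera_params('top')
uv=np.array([(28,100),(42,517),(692,467),(243,500),(653,40)])/3+[140,95]
P,r=fit(p,uv,[(.13,.231,.052),(-.13,.231,.052),(-.13,-.16,.045),(-.13,.11,.045),(.127,-.16,.085)],[.55,.08,.1]); print('plate',P,np.degrees(P[2]),r)
uv=np.array([(97,82),(162,65),(255,352),(190,370),(155,125),(200,118),(248,290),(190,302)])/4+[420,210]
S,r=fit(p,uv,[(.07,.015,.02),(.07,-.015,.02),(-.07,-.015,.02),(-.07,.015,.02),(.04,.012,.06),(.04,-.012,.06),(-.04,-.012,.06),(-.04,.012,.06)],[.43,-.26,.3]); print('scr',S,np.degrees(S[2]),r)
for c in [(286,173),(256,201)]: print('off',toplate(P,unproj(p,[c],.05)[0]))
np.savez('st.npz',P=P,S=S)
plan([.46,.25,.22],75)
E
```

```text
plate [0.56592256 0.08217069 0.09411674] 5.392492161688574 [[-1.3 -0.7]
 [-1.7  0.3]
 [ 1.1  0.3]
 [-0.1  1.1]
 [ 2.8 -2.5]]
scr [ 0.43292059 -0.26027943  0.27798362] 15.927288186034072 [[ 0.8 -0.7]
 [ 0.  -0.6]
 [-0.7  1.1]
 [-0.2  1. ]
 [-2.3  0.7]
 [-0.6 -1.1]
 [ 0.8 -0.4]
 [ 2.3  0.2]]
off [ 0.02368647 -0.01726643]
off [-0.02384651  0.04017294]
pos [0.168  0.6273 0.2047] yaw 75.0 F [ 0.4  0.9 -0.4] d [ 292.  -377.3   15.3] turn -0.0 n 13
[-29.0, -22.0, -1.0, 0.0, -29.0, -22.0, -1.0, 0.0, -29.0, -22.0, -1.0, 0.0, -29.0, -22.0, -1.0, 0.0, -29.0, -22.0, -1.0, 0.0]
[-29.0, -22.0, -1.0, 0.0, -29.0, -22.0, -1.0, 0.0, -29.0, -22.0, -1.0, 0.0, -29.0, -22.0, -1.0, 0.0, -29.0, -22.0, -1.0, 0.0]
[-29.0, -22.0, -1.0, 0.0, -29.0, -22.0, -1.0, 0.0, -29.0, -22.0, -1.0, 0.0]
```

Call:
step_arm(motion=[-29, -22, -1, 0, -29, -22, -1, 0, -29, -22, -1, 0, -29, -22, -1, 0, -29, -22, -1, 0], grip=1)

```text
clock: 0.52
ee_pos: [0.2804, 0.4823, 0.2102]
eef_rot: [[-0.966, 0.258, -0.0], [0.258, 0.966, -0.001], [0.0, -0.001, -1.0]]
force: [0.5, 0.5, -0.8]
opening: 1.002
grip_force: 0.0
```

Call:
step_arm(motion=[-29, -22, -1, 0, -29, -22, -1, 0, -29, -22, -1, 0, -29, -22, -1, 0, -29, -22, -1, 0])

```text
clock: 0.93
ee_pos: [0.392, 0.3386, 0.2153]
eef_rot: [[-0.966, 0.259, -0.0], [0.259, 0.966, -0.0], [0.0, -0.0, -1.0]]
force: [0.9, -0.7, -0.3]
opening: 1.002
grip_force: 0.0
```

Call:
step_arm(motion=[-29, -22, -1, 0, -29, -22, -1, 0, -29, -22, -1, 0])

```text
clock: 1.18
ee_pos: [0.4589, 0.2524, 0.2183]
eef_rot: [[-0.966, 0.259, -0.001], [0.259, 0.966, -0.0], [0.0, -0.0, -1.0]]
force: [0.1, -0.1, 1.1]
opening: 1.0
grip_force: 0.0
```

```bash
python3 - <<'E'
from h import *
S=np.load('st.npz')['S']
plan([S[0],S[1],.2],np.degrees(S[2])+90)
E
```

```text
pos [0.4589 0.2524 0.2183] yaw 75.0 F [ 0.1 -0.1  1.1] d [ -26.  -512.6  -18.3] turn 30.9 n 14
[-8.0, -36.0, 1.0, -0.039, -6.0, -36.0, 1.0, -0.039, -5.0, -36.0, 1.0, -0.039, -3.0, -36.0, 1.0, -0.039, -2.0, -37.0, 1.0, -0.039]
[-1.0, -37.0, 1.0, -0.039, 1.0, -37.0, 1.0, -0.039, 2.0, -37.0, 1.0, -0.039, 4.0, -36.0, 1.0, -0.039, 5.0, -36.0, 1.0, -0.039]
[6.0, -36.0, 1.0, -0.039, 8.0, -36.0, 1.0, -0.039, 9.0, -36.0, 1.0, -0.039, 10.0, -35.0, 1.0, -0.039]
```

Call:
step_arm(motion=[-8, -36, 1, -0.039, -6, -36, 1, -0.039, -5, -36, 1, -0.039, -3, -36, 1, -0.039, -2, -37, 1, -0.039])

```text
clock: 1.6
ee_pos: [0.4482, 0.0698, 0.2132]
eef_rot: [[-0.998, 0.064, -0.0], [0.064, 0.998, -0.0], [0.0, -0.0, -1.0]]
force: [0.5, -0.8, -0.2]
opening: 1.001
grip_force: 0.0
```

Call:
step_arm(motion=[-1, -37, 1, -0.039, 1, -37, 1, -0.039, 2, -37, 1, -0.039, 4, -36, 1, -0.039, 5, -36, 1, -0.039])

```text
clock: 2.02
ee_pos: [0.4391, -0.1137, 0.2083]
eef_rot: [[-0.992, -0.13, -0.0], [-0.13, 0.992, 0.0], [0.0, 0.0, -1.0]]
force: [0.6, -0.1, -0.5]
opening: 1.002
grip_force: 0.0
```

Call:
step_arm(motion=[6, -36, 1, -0.039, 8, -36, 1, -0.039, 9, -36, 1, -0.039, 10, -35, 1, -0.039, 0, 0, 0, 0])

```text
clock: 2.43
ee_pos: [0.432, -0.2675, 0.2042]
eef_rot: [[-0.962, -0.272, -0.0], [-0.272, 0.962, -0.005], [0.002, -0.005, -1.0]]
force: [0.6, -0.6, 1.0]
opening: 1.002
grip_force: 0.0
```

```bash
python3 - <<'E'
from h import *
S=np.load('st.npz')['S']
p=imaging.camera_params('wrist'); im=imaging.read_camera('wrist')
M=np.array([(.07,.015,.02),(.07,-.015,.02),(-.07,-.015,.02),(-.07,.015,.02),(.04,.012,.06),(.04,-.012,.06),(-.04,-.012,.06),(-.04,.012,.06)])
W=np.array([[*toworld(S,m),m[2]] for m in M])
for u,v in proj(p,W): cv2.circle(im,(int(u),int(v)),3,(0,0,255),-1)
print(proj(p,W).round())
cv2.imwrite('pics/w1.png',im)
plan([S[0],S[1],.2],np.degrees(S[2])+90)
E
```

```text
[[339. 279.]
 [314. 279.]
 [313. 156.]
 [341. 156.]
 [339. 266.]
 [315. 266.]
 [315. 188.]
 [340. 188.]]
pos [ 0.4325 -0.2632  0.204 ] yaw 105.8 F [ 0.2  1.6 -0.5] d [ 0.4  2.9 -4. ] turn 0.1 n 1
[-1.0, 3.0, 4.0, -0.001]
```

View pics/w1.png

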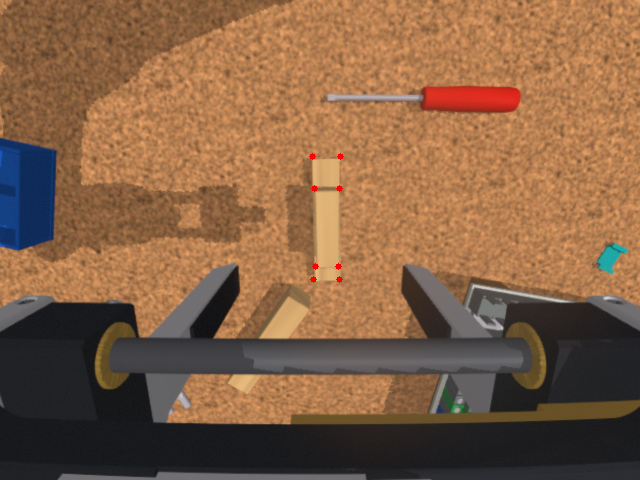

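The wrist overlay matches the scraper to about 1 px (foot at (313-341,156-279)). I'll descend.

Call:
step_arm(motion=[0, 0, 30, 0, 0, 0, 30, 0, 0, 0, 30, 0, 0, 0, 20, 0, 0, 0, 0, 0])

```text
clock: 2.9
ee_pos: [0.4314, -0.2557, 0.091]
eef_rot: [[-0.959, -0.282, -0.007], [-0.282, 0.959, 0.005], [0.005, 0.006, -1.0]]
force: [-0.5, -0.3, 1.0]
opening: 0.999
grip_force: 0.0
```

```bash
python3 - <<'E'
from h import *
S=np.load('st.npz')['S']
plan([S[0],S[1],.025],np.degrees(S[2])+90,25)
E
```

```text
pos [ 0.4314 -0.2557  0.091 ] yaw 106.4 F [-0.5 -0.3  1. ] d [  1.5  -4.5 -66. ] turn -0.4 n 3
[-0.0, -2.0, 22.0, 0.003, -0.0, -2.0, 22.0, 0.003, -0.0, -2.0, 22.0, 0.003]
```

Call:
step_arm(motion=[0, 0, 22, 0, 0, 0, 22, 0, 0, 0, 18, 0, 0, 0, 0, 0, 0, 0, 0, 0])

```text
clock: 3.32
ee_pos: [0.4341, -0.258, 0.0329]
eef_rot: [[-0.96, -0.281, -0.001], [-0.281, 0.96, 0.001], [0.0, 0.001, -1.0]]
force: [0.5, -0.3, -0.4]
opening: 0.999
grip_force: 0.0
```

```bash
python3 - <<'E'
from h import *
S=np.load('st.npz')['S']
plan([S[0],S[1],.025],np.degrees(S[2])+90,25)
E
```

```text
pos [ 0.4341 -0.258   0.0329] yaw 106.3 F [ 0.5 -0.3 -0.4] d [-1.2 -2.3 -7.9] turn -0.4 n 1
[2.0, -2.0, 8.0, 0.007]
```

Call:
step_arm(motion=[1, -2, 7, 0.006, 0, 0, 0, 0, 0, 0, 0, 0])

```text
clock: 3.57
ee_pos: [0.4339, -0.2614, 0.0263]
eef_rot: [[-0.962, -0.274, 0.001], [-0.274, 0.962, -0.001], [-0.001, -0.001, -1.0]]
force: [-0.2, 0.7, -0.2]
opening: 0.999
grip_force: 0.0
```

Call:
step_arm(motion=[0, 0, 0, 0, 0, 0, 0, 0, 0, 0, 0, 0, 0, 0, 0, 0, 0, 0, 0, 0], grip=0, grip_force=40)

```text
clock: 3.98
ee_pos: [0.4335, -0.261, 0.0256]
eef_rot: [[-0.962, -0.275, 0.0], [-0.275, 0.962, -0.0], [-0.0, -0.0, -1.0]]
force: [-0.2, -0.3, 0.1]
opening: 0.681
grip_force: 0.0
```

Call:
step_arm(motion=[0, 0, 0, 0, 0, 0, 0, 0, 0, 0, 0, 0, 0, 0, 0, 0, 0, 0, 0, 0])

```text
clock: 4.4
ee_pos: [0.4335, -0.261, 0.0254]
eef_rot: [[-0.962, -0.275, -0.0], [-0.275, 0.962, 0.0], [0.0, 0.0, -1.0]]
force: [0.5, 0.4, 0.2]
opening: 0.329
grip_force: 0.0
```

Call:
step_arm(motion=[0, 0, 0, 0, 0, 0, 0, 0, 0, 0, 0, 0, 0, 0, 0, 0, 0, 0, 0, 0])

```text
clock: 4.82
ee_pos: [0.4334, -0.261, 0.0254]
eef_rot: [[-0.962, -0.275, -0.0], [-0.275, 0.962, 0.0], [0.0, 0.0, -1.0]]
force: [-0.4, 1.0, -0.4]
opening: 0.252
grip_force: 39.9
```

Call:
step_arm(motion=[0, 0, -20, 0, 0, 0, -35, 0, 0, 0, -35, 0, 0, 0, -35, 0, 0, 0, -25, 0])

```text
clock: 5.23
ee_pos: [0.4339, -0.2613, 0.1781]
eef_rot: [[-0.962, -0.274, 0.002], [-0.274, 0.962, -0.001], [-0.002, -0.002, -1.0]]
force: [0.4, 0.5, -1.2]
opening: 0.254
grip_force: 39.9
```

```bash
python3 - <<'E'
from h import *
P=np.load('st.npz')['P']; o=robot.get_obs(); print(o['opening'],o['grip_force'],o['force'])
print(toworld(P,[0,-.075]))
plan([*toworld(P,[0,-.075]),.18],np.degrees(P[2])+90,34)
E
```

```text
0.25378418430659816 39.91325855255127 [ 0.40660309  0.48214381 -1.24107993]
[0.5729709  0.00750262]
pos [ 0.4339 -0.2613  0.1781] yaw 105.9 F [ 0.4  0.5 -1.2] d [139.1 268.8   1.9] turn -10.5 n 9
[-23.0, 24.0, -0.0, 0.02, -23.0, 25.0, -0.0, 0.02, -22.0, 25.0, -0.0, 0.02, -22.0, 26.0, -0.0, 0.02, -21.0, 26.0, -0.0, 0.02]
[-20.0, 27.0, -0.0, 0.02, -20.0, 27.0, -0.0, 0.02, -19.0, 28.0, -0.0, 0.02, -19.0, 28.0, -0.0, 0.02]
```

Call:
step_arm(motion=[-23, 24, 0, 0.02, -23, 25, 0, 0.02, -22, 25, 0, 0.02, -22, 26, 0, 0.02, -21, 26, 0, 0.02])

```text
clock: 5.65
ee_pos: [0.5118, -0.1107, 0.1754]
eef_rot: [[-0.984, -0.176, -0.0], [-0.176, 0.984, 0.0], [0.0, 0.0, -1.0]]
force: [0.8, -0.8, -1.4]
opening: 0.254
grip_force: 39.9
```

Call:
step_arm(motion=[-20, 27, 0, 0.02, -20, 27, 0, 0.02, -19, 28, 0, 0.02, -19, 28, 0, 0.02, 0, 0, 0, 0])

```text
clock: 6.07
ee_pos: [0.5753, 0.0174, 0.1751]
eef_rot: [[-0.994, -0.107, 0.002], [-0.107, 0.994, 0.006], [-0.003, 0.005, -1.0]]
force: [0.8, 0.7, -1.5]
opening: 0.251
grip_force: 39.9
```

Call:
step_arm(motion=[0, 0, 0, 0, 0, 0, 0, 0])

```text
clock: 6.23
ee_pos: [0.5718, 0.0075, 0.175]
eef_rot: [[-0.995, -0.098, -0.002], [-0.098, 0.995, -0.001], [0.002, -0.001, -1.0]]
force: [-0.0, -2.1, -0.7]
opening: 0.252
grip_force: 39.9
```

```bash
python3 - <<'E'
from h import *
P=np.load('st.npz')['P']
p=imaging.camera_params('wrist'); im=imaging.read_camera('wrist')
M=[(x,y,z) for x,y,z in [(.13,.231,.052),(-.13,.231,.052),(.13,.11,.045),(-.13,.11,.045),(.103,.1,.045),(-.103,.1,.045),(.103,-.1,.045),(-.103,-.1,.045),(.1,-.111,.089),(-.1,-.111,.089),(.07,-.075+.015,.045),(-.07,-.075+.015,.045)]]
for m,(u,v) in zip(M,proj(p,[[*toworld(P,m),m[2]] for m in M])): 
    print(m,round(u),round(v)); cv2.circle(im,(int(u),int(v)),3,(0,0,255),-1)
cv2.imwrite('pics/w2.png',im)
plan([*toworld(P,[0,-.075]),.10],np.degrees(P[2])+90,25)
E
```

```text
(0.13, 0.231, 0.052) 606 352
(-0.13, 0.231, 0.052) 665 91
(0.13, 0.11, 0.045) 493 350
(-0.13, 0.11, 0.045) 530 87
(0.103, 0.1, 0.045) 487 327
(-0.103, 0.1, 0.045) 515 119
(0.103, -0.1, 0.045) 295 327
(-0.103, -0.1, 0.045) 292 117
(0.1, -0.111, 0.089) 279 349
(-0.1, -0.111, 0.089) 273 114
(0.07, -0.06, 0.045) 334 298
(-0.07, -0.06, 0.045) 337 155
pos [0.5717 0.0066 0.1751] yaw 95.6 F [-0.7 -0.7 -1.1] d [  1.2   0.9 -75.1] turn -0.2 n 4
[-0.0, 0.0, 19.0, 0.001, -0.0, 0.0, 19.0, 0.001, -0.0, 0.0, 19.0, 0.001, -0.0, 0.0, 19.0, 0.001]
```

View pics/w2.png

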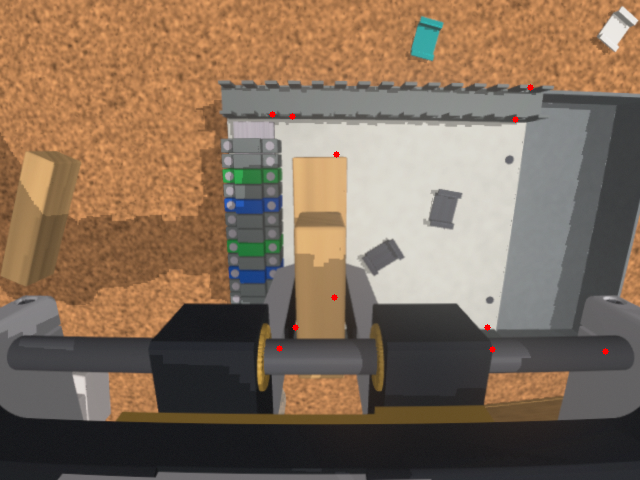

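The wrist view agrees with the plate fit to about 3 mm. The nearest offcut edge is at (362,257), clear of the foot's landing line at column 335, so I'll lower.

Call:
step_arm(motion=[0, 0, 25, 0, 0, 0, 25, 0, 0, 0, 25, 0, 0, 0, 18, 0, 0, 0, 0, 0])

```text
clock: 6.7
ee_pos: [0.5691, 0.006, 0.0792]
eef_rot: [[-0.995, -0.095, -0.007], [-0.095, 0.995, -0.001], [0.007, -0.0, -1.0]]
force: [-0.3, -0.4, -1.1]
opening: 0.25
grip_force: 39.9
```

Call:
step_arm(motion=[0, 0, 4, 0, 0, 0, 4, 0, 0, 0, 0, 0, 0, 0, 0, 0])

```text
clock: 7.03
ee_pos: [0.5732, 0.0078, 0.0754]
eef_rot: [[-0.995, -0.098, 0.002], [-0.098, 0.995, 0.0], [-0.002, -0.0, -1.0]]
force: [0.3, -0.5, -1.5]
opening: 0.253
grip_force: 39.9
```

```bash
python3 - <<'E'
from h import *
P=np.load('st.npz')['P']; print(toplate(P,robot.get_obs()['ee_pos']))
plan([*toworld(P,[0,-.075]),.0705],np.degrees(P[2])+90,25)
E
```

```text
[ 0.0002409  -0.07472967]
pos [0.5732 0.0078 0.0754] yaw 95.6 F [ 0.3 -0.5 -1.5] d [-0.2 -0.3 -4.9] turn -0.2 n 1
[0.0, -0.0, 5.0, 0.004]
```

Call:
step_arm(motion=[0, 0, 3, 0.003, 0, 0, 1, 0, 0, 0, 0, 0, 0, 0, 0, 0])

```text
clock: 7.37
ee_pos: [0.5726, 0.0081, 0.0706]
eef_rot: [[-0.995, -0.095, 0.0], [-0.095, 0.995, 0.0], [-0.0, 0.0, -1.0]]
force: [0.6, -0.7, -1.8]
opening: 0.254
grip_force: 39.9
```

Call:
step_arm(motion=[0, 0, 1, 0, 0, 0, 0, 0, 0, 0, 0, 0])

```text
clock: 7.62
ee_pos: [0.5727, 0.0081, 0.0704]
eef_rot: [[-0.995, -0.095, 0.0], [-0.095, 0.995, 0.0], [-0.0, 0.0, -1.0]]
force: [-2.1, 0.4, 6.1]
opening: 0.254
grip_force: 39.9
```

Contact is at the expected height (force up about 7 N). I'll wipe.

Call:
step_arm(motion=[0, 8, 0, 0, 0, 8, 0, 0, 0, 8, 0, 0, 0, 8, 0, 0, 0, 8, 0, 0])

```text
clock: 8.03
ee_pos: [0.57, 0.0474, 0.0704]
eef_rot: [[-0.996, -0.095, 0.002], [-0.095, 0.996, -0.001], [-0.002, -0.002, -1.0]]
force: [0.5, -4.6, 5.6]
opening: 0.253
grip_force: 39.9
```

Call:
step_arm(motion=[0, 8, 0, 0, 0, 8, 0, 0, 0, 8, 0, 0, 0, 8, 0, 0, 0, 8, 0, 0])

```text
clock: 8.45
ee_pos: [0.5661, 0.0872, 0.0704]
eef_rot: [[-0.996, -0.095, 0.002], [-0.095, 0.996, -0.001], [-0.002, -0.001, -1.0]]
force: [0.9, -3.8, 7.0]
opening: 0.252
grip_force: 39.9
```

Call:
step_arm(motion=[0, 8, 0, 0, 0, 8, 0, 0, 0, 8, 0, 0, 0, 8, 0, 0, 0, 8, 0, 0])

```text
clock: 8.87
ee_pos: [0.5623, 0.1269, 0.0704]
eef_rot: [[-0.996, -0.095, 0.002], [-0.095, 0.996, -0.001], [-0.002, -0.001, -1.0]]
force: [0.4, -3.9, 6.3]
opening: 0.255
grip_force: 39.9
```

```bash
python3 - <<'E'
from h import *
P=np.load('st.npz')['P']; print(toplate(P,robot.get_obs()['ee_pos']))
im=imaging.read_camera('wrist'); cv2.imwrite('pics/w3.png',im)
plan([*toworld(P,[0,.13]),.0705],np.degrees(P[2])+90,8)
E
```

```text
[0.00057978 0.0449236 ]
pos [0.562  0.1294 0.0704] yaw 95.6 F [ 0.1 -2.6  6.7] d [-8.3 82.2  0.1] turn -0.2 n 11
[0.0, 8.0, -0.0, 0.0, 0.0, 8.0, -0.0, 0.0, 0.0, 8.0, -0.0, 0.0, 0.0, 8.0, -0.0, 0.0, 0.0, 8.0, -0.0, 0.0]
[0.0, 8.0, -0.0, 0.0, 0.0, 8.0, -0.0, 0.0, 0.0, 8.0, -0.0, 0.0, 0.0, 8.0, -0.0, 0.0, 0.0, 8.0, -0.0, 0.0]
[0.0, 8.0, -0.0, 0.0]
```

View pics/w3.png

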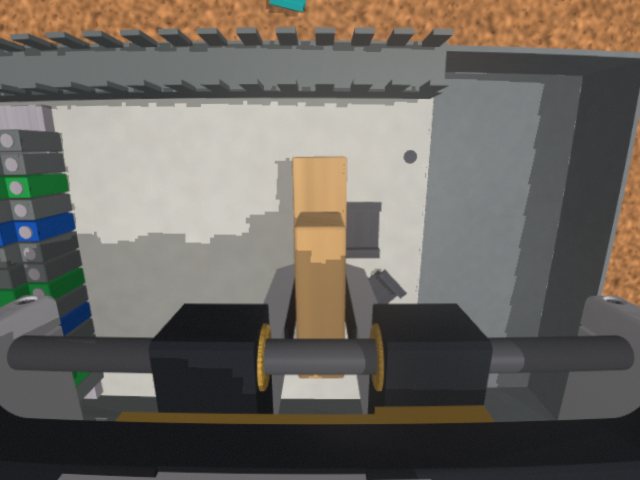

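Both offcuts are ahead of the foot, at (365,228) and (388,285), and clear of the fingers. Continuing.

Call:
step_arm(motion=[0, 8, 0, 0, 0, 8, 0, 0, 0, 8, 0, 0, 0, 8, 0, 0, 0, 8, 0, 0])

```text
clock: 9.33
ee_pos: [0.5584, 0.1667, 0.0704]
eef_rot: [[-0.996, -0.095, 0.002], [-0.095, 0.996, -0.001], [-0.002, -0.001, -1.0]]
force: [1.2, -4.0, 6.5]
opening: 0.255
grip_force: 39.9
```

Call:
step_arm(motion=[0, 8, -0.5, 0, 0, 8, 0, 0, 0, 8, 0, 0, 0, 8, 0, 0, 0, 4, 0, 0])

```text
clock: 9.75
ee_pos: [0.5542, 0.204, 0.0704]
eef_rot: [[-0.995, -0.096, 0.001], [-0.096, 0.995, -0.0], [-0.001, -0.0, -1.0]]
force: [0.4, -3.1, 5.7]
opening: 0.251
grip_force: 39.9
```

Call:
step_arm(motion=[0, 0, 0, 0, 0, 0, 0, 0, 0, 0, 0, 0])

```text
clock: 10.0
ee_pos: [0.5542, 0.2046, 0.0704]
eef_rot: [[-0.995, -0.096, 0.001], [-0.096, 0.995, 0.001], [-0.001, 0.001, -1.0]]
force: [-0.1, -0.9, 6.1]
opening: 0.252
grip_force: 39.9
```

```bash
python3 - <<'E'
from h import *
P=np.load('st.npz')['P']; print(toplate(P,robot.get_obs()['ee_pos']))
im=imaging.read_camera('wrist'); cv2.imwrite('pics/w4.png',im)
E
```

```text
[-0.0001981   0.12303181]
```

View pics/w4.png

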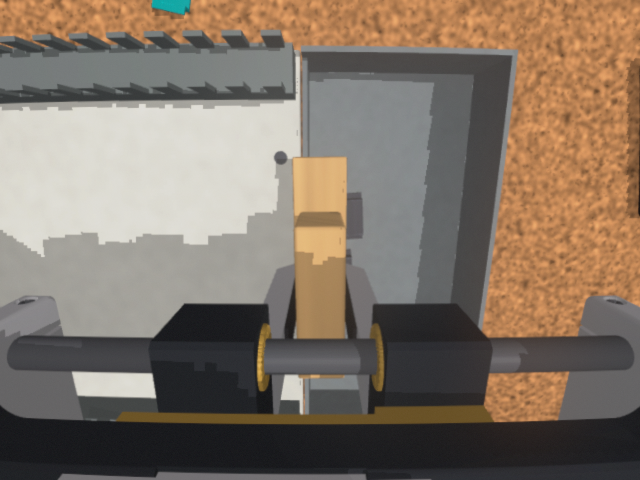

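Offcut_a is visible on the tray floor at (355,215). Offcut_b is probably hidden below the foot, so I'll lift and check.

Call:
step_arm(motion=[0, 0, -20, 0, 0, 0, -30, 0, 0, 0, -35, 0, 0, 0, -25, 0, 0, -30, 0, 0])

```text
clock: 10.47
ee_pos: [0.5587, 0.1835, 0.1847]
eef_rot: [[-0.994, -0.105, 0.008], [-0.105, 0.994, 0.01], [-0.009, 0.009, -1.0]]
force: [1.5, 1.1, -1.2]
opening: 0.255
grip_force: 39.9
```

Call:
step_arm(motion=[0, -36, 0, 0, 0, -36, 0, 0, 0, -36, 0, 0, 0, 0, 0, 0, 0, 0, 0, 0])

```text
clock: 10.88
ee_pos: [0.5668, 0.064, 0.1795]
eef_rot: [[-0.996, -0.091, -0.001], [-0.091, 0.996, -0.0], [0.001, -0.0, -1.0]]
force: [-0.3, 1.5, -1.6]
opening: 0.251
grip_force: 39.9
```

```bash
python3 - <<'E'
from h import *
P,S=[np.load('st.npz')[k] for k in 'PS']
im=imaging.read_camera('wrist'); cv2.imwrite('pics/w5.png',im)
plan([S[0],S[1],.18],np.degrees(S[2])+90,34)
E
```

```text
pos [0.5667 0.0665 0.1795] yaw 95.4 F [ 0.2  0.9 -1.5] d [-133.8 -326.8    0.5] turn 10.5 n 11
[15.0, -28.0, -0.0, -0.017, 15.0, -28.0, -0.0, -0.017, 16.0, -28.0, -0.0, -0.017, 16.0, -28.0, -0.0, -0.017, 17.0, -27.0, -0.0, -0.017]
[17.0, -27.0, -0.0, -0.017, 18.0, -27.0, -0.0, -0.017, 18.0, -26.0, -0.0, -0.017, 19.0, -26.0, -0.0, -0.017, 19.0, -26.0, -0.0, -0.017]
[19.0, -26.0, -0.0, -0.017]
```

View pics/w5.png

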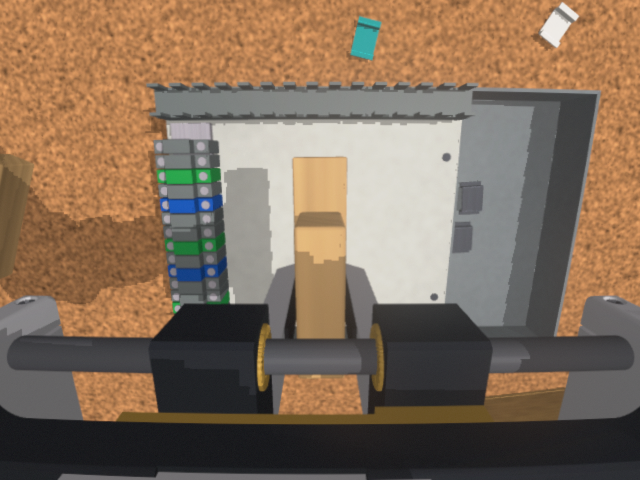

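Both offcuts are in the tray, at (470,198) and (462,238). I'll carry the scraper back.

Call:
step_arm(motion=[15, -28, 0, -0.017, 15, -28, 0, -0.017, 16, -28, 0, -0.017, 16, -28, 0, -0.017, 17, -27, 0, -0.017])

```text
clock: 11.35
ee_pos: [0.5065, -0.0805, 0.1797]
eef_rot: [[-0.983, -0.184, -0.0], [-0.184, 0.983, 0.001], [-0.0, 0.001, -1.0]]
force: [-0.8, -1.0, -1.1]
opening: 0.254
grip_force: 39.9
```

Call:
step_arm(motion=[17, -27, 0, -0.017, 18, -27, 0, -0.017, 18, -26, 0, -0.017, 19, -26, 0, -0.017, 19, -26, 0, -0.017])

```text
clock: 11.77
ee_pos: [0.4463, -0.2292, 0.1797]
eef_rot: [[-0.964, -0.267, 0.0], [-0.267, 0.964, 0.002], [-0.001, 0.002, -1.0]]
force: [0.1, 0.5, -1.5]
opening: 0.255
grip_force: 39.9
```

Call:
step_arm(motion=[19, -26, 0, -0.017, 0, 0, 0, 0, 0, 0, 30, 0, 0, 0, 30, 0, 0, 0, 30, 0])

```text
clock: 12.18
ee_pos: [0.4363, -0.2587, 0.0892]
eef_rot: [[-0.96, -0.281, 0.003], [-0.281, 0.96, 0.001], [-0.003, -0.0, -1.0]]
force: [0.8, 0.1, -2.3]
opening: 0.254
grip_force: 39.9
```

Call:
step_arm(motion=[0, 0, 30, 0, 0, 0, 15, 0, 0, 0, 8, 0, 0, 0, 4, 0, 0, 0, 0, 0])

```text
clock: 12.6
ee_pos: [0.435, -0.2595, 0.0326]
eef_rot: [[-0.96, -0.28, -0.0], [-0.28, 0.96, 0.001], [-0.0, 0.001, -1.0]]
force: [0.2, -0.4, -1.5]
opening: 0.251
grip_force: 39.9
```

```bash
python3 - <<'E'
from h import *
S=np.load('st.npz')['S']
plan([S[0],S[1],.0254],None,34)
E
```

```text
pos [ 0.435  -0.2595  0.0326] yaw 106.3 F [ 0.2 -0.4 -1.5] d [-2.1 -0.8 -7.2] turn 0 n 1
[2.0, -0.0, 7.0, -0.0]
```

Call:
step_arm(motion=[0, 0, 4, 0, 0, 0, 3, 0, 0, 0, 0, 0, 0, 0, 0, 0])

```text
clock: 12.93
ee_pos: [0.4345, -0.2609, 0.0264]
eef_rot: [[-0.96, -0.278, 0.001], [-0.278, 0.96, -0.0], [-0.001, -0.001, -1.0]]
force: [-0.5, 0.5, -0.8]
opening: 0.256
grip_force: 39.9
```

Call:
step_arm(motion=[0, 0, 0, 0, 0, 0, 0, 0, 0, 0, 0, 0, 0, 0, 0, 0, 0, 0, 0, 0], grip=1)

```text
clock: 13.35
ee_pos: [0.4343, -0.2608, 0.0261]
eef_rot: [[-0.96, -0.278, 0.0], [-0.278, 0.96, -0.0], [-0.0, -0.0, -1.0]]
force: [-0.1, 0.5, 0.1]
opening: 0.568
grip_force: 0.0
```

Call:
step_arm(motion=[0, 0, 0, 0, 0, 0, 0, 0, 0, 0, 0, 0, 0, 0, 0, 0, 0, 0, 0, 0])

```text
clock: 13.77
ee_pos: [0.4343, -0.2607, 0.0259]
eef_rot: [[-0.96, -0.278, -0.0], [-0.278, 0.96, 0.0], [0.0, 0.0, -1.0]]
force: [-0.3, 0.9, -0.6]
opening: 0.927
grip_force: 0.0
```

Call:
step_arm(motion=[0, 0, -15, 0, 0, 0, -25, 0, 0, 0, -35, 0, 0, 0, -35, 0, 0, 0, -25, 0])

```text
clock: 14.18
ee_pos: [0.4347, -0.2611, 0.1635]
eef_rot: [[-0.96, -0.278, 0.002], [-0.278, 0.96, -0.001], [-0.002, -0.002, -1.0]]
force: [-0.3, 1.2, 0.7]
opening: 0.997
grip_force: 0.0
```

Call:
step_arm(motion=[0, 0, -20, 0, 0, 0, 0, 0, 0, 0, 0, 0, 0, 0, 0, 0])

```text
clock: 14.52
ee_pos: [0.4336, -0.2603, 0.1801]
eef_rot: [[-0.96, -0.278, -0.001], [-0.278, 0.96, 0.001], [0.001, 0.001, -1.0]]
force: [-0.6, 0.7, 0.5]
opening: 1.0
grip_force: 0.0
```

```bash
python3 - <<'E'
from h import *
im=imaging.read_camera('side'); cv2.imwrite('pics/s9.png',im)
E
```

```text
(no output)
```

View pics/s9.png

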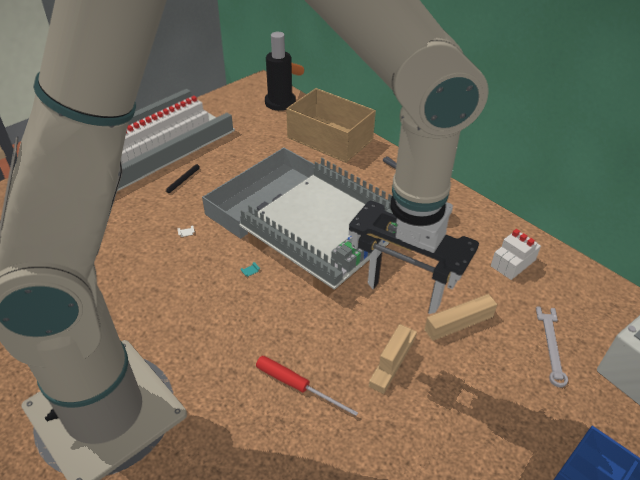

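The side view shows the scraper standing upright at (395,357), the plate lane empty, and the gripper clear. I'll hand the job in.

```bash
python3 -c "
from plant import job
print(job.finish_job())"
```

```text
the job is handed in; nothing more can be done
None
```

I wiped both offcuts into the catch tray with the scraper, stood it upright on the bench where it started, and handed the job in at about 14.5 s; no verdict came back.

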